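# Free a locked pump dispenser and test its stroke

## Task

The black pump dispenser clamped in the bench nest still has its grey transport lock clip around the stem, under the pump head's flange. Pull the clip out sideways and put it in the steel tray; only then press the pump head gently all the way down, hold it down for a moment and let it come back up. Leave the clip lying in the tray and the other things on the table where they are.

Things in the scene. Friction and masses are not known exactly. Their poses are not given: they have to be found in the camera images.
- bottle: fixed square black dispenser, 72 x 72 mm, in a 130 mm square nest; origin under the nest's centre, on the table; z up along the pump's axis, x the way the spout points. Collar diameter 52 mm; from it a white stem, diameter 14 mm, carries a flange and, above it, the round pump head (both diameter 46 mm; the head is 14 mm thick, flat; spout to 64 mm from the axis). Over 35 N spoils the dispenser
- collar_top (a point): centre of the flat top of the dispenser's collar, on the pump's axis, 172 mm above the table; the clip rests on it. How high the pump head sits is NOT measured and differs from bottle to bottle (a height thread): its top, unpressed, lies 44 to 68 mm above this point, so feel for it. The head starts to yield at 5 N and needs about 10 N to reach its stop
- pump (a joint): how far the pump head is pressed from its own rest height, m: 0 up, 0.020 fully down at the stop; springs back up by itself. With the clip in it cannot go beyond about 0.003
- clip: grey rigid lock clip, 109 x 38 mm, 45 g, loose on the collar. Two prongs (10 mm wide, 20 high, 18 mm slot open to +x, ends at x = +20 mm) straddle the stem; a bridge (x = -10 to -24 mm) joins them to a straight upright fin, 12 mm thick, 40 high, out to x = -89 mm. Origin on the stem's axis at the underside; z up. It comes out along its own -x (55 mm clears the flange); the flange blocks lifting
- clip_fin (a point): the point to grip on the clip's fin: 64 mm from the clip's origin along -x and 26 mm above its underside; the fin is 12 mm thick along y here
- tray: fixed open steel tray, 260 (x) x 200 (y) mm, rim 25 mm high, walls 4 mm, floor 4 to 5 mm thick; origin at the centre of its underside, on the table. The tray and a silver hard case change sides
- case: fixed silver hard case, 260 x 200 x 70 mm, not part of the job; origin at the centre of its underside
- mist_a: small round spray bottle, diameter 46 mm, 130 mm tall, behind the dispenser; a bystander: leave it where it is; origin at the centre of its underside, z up
- mist_b: a second small round spray bottle, the same; a bystander: leave it where it is; origin at the centre of its underside, z up
- jar: white jar with black cap, diameter 60 mm, 55 mm tall; a bystander: leave it where it is; origin at the centre of its underside, z up
- carton_a: folding carton 150 x 50 x 50 mm lying on the case; a bystander: leave it where it is; origin at the centre of its underside, z up
- carton_b: a second such carton on the case; a bystander: leave it where it is; origin at the centre of its underside, z up
- tape: roll of clear tape lying flat, diameter 100 mm, 45 mm high; a bystander: leave it where it is; origin at the centre of its underside, z up
- cap: loose black screw cap, diameter 56 mm, 22 mm high; a bystander: leave it where it is; origin at the centre of its underside, z up
Mind the look-alikes: they are no part of the job. What is shaped like the bottle but red is not meant. What is shaped like the clip but pink is not meant.

How it is judged:
On the way, in this order (a step that is already met when the one before it is completed fails the run):
1. the clip lies in the tray, released and at rest (x of clip in the frame of tray between -0.126 and 0.126 m and y of clip in the frame of tray between -0.096 and 0.096 m and z of each of clip, clip_fin in the frame of tray below 0.055 m and x of clip_fin in the frame of tray between -0.126 and 0.126 m and y of clip_fin in the frame of tray between -0.096 and 0.096 m and linear speed of clip below 0.02 m/s and contact force between the fingers and clip below 0.1 N and contact force between clip and tray above 0.05 N), for 0.2 s.
2. the pump head is pressed all the way down (at least 17 of 20 mm) for 0.2 s (value of joint pump above 0.017 m), for 0.2 s.
At the end, for the whole second after the job is handed in: The clip lies inside the tray's rim, on its floor, at rest and released, and the pump head has come back up (within 3 mm of its rest height) (all of step 1 and value of joint pump below 0.003 m); the robot touches nothing.
It fails at once if the dispenser is pushed with more than 35 N (contact force between any of the fingers, the arm, clip and bottle above 35 N).
It fails at once if another thing on the table is moved by more than 30 mm (distance of any of mist_a, mist_b, jar, carton_a, carton_b, tape, cap from where it was at the start of the episode above 0.03 m).
It also fails if it takes over 54 s, if anything falls off the work surface, if the arm or the gripper's body presses on something with over 40 N, if the wrist force passes 120 N, or if a joint passes its speed limit or range.

## Robot

A 6-joint arm with a two-finger parallel gripper is mounted at the origin on the work surface. World frame = base frame: x ahead of the robot, y to its left, z up, the work surface at z = 0. Lengths are in m, angles in rad, forces in N, time in s.
With the tool pointing down it reaches from about 0.275 to 0.825 m from the base axis. Payload 4.9 kg.
Tool frame: the origin (TCP) lies at the very end of the fingers, on their centre line; the grasp point (between the pads) lies 19 mm behind it (r.grip_point_offset is the distance from the TCP to the grasp point, in m); z points along the fingers, y is the direction in which the jaws open and shut (so a half turn about z gives the same grasp; the last joint's range is limited). The gripper opens to 85 mm and grips with 20 to 120 N. Pads are 22 mm wide; open, the fingers measure 114 mm over their backs; the gripper's body (76 mm by 85 mm) begins 54 mm behind the grasp point. The pads swing forward as they close: fully open they stand 13 mm farther back than shut.
Start: joints at [1.152, 0.326, -0.193, 1.052, 0, 1.437], TCP at [0.155, 0.528, 0.231] pointing down, gripper open.
Joint ranges: [-2.65, 2.65], [-0.97, 1.79], [-1.3, 1.35], [-1.93, 2.1], [-1.47, 1.37], [-3.14, 3.14]. Speed limits (rad/s): [2.57, 2.57, 3.14, 3.14, 3.14, 3.14].

## Interface

Orientations are given as a rotation vector (axis times angle).
In Python, from rig import r gives the robot as it stands.
- The arm moves only by the shell command python3 -m creep 'ROWS' [OPENING] [FORCE]. ROWS is JSON, one flat list of numbers, 4 for each row, row after row: the shift along the tool's x, y, z in cm, then the turn about the tool's z in degrees. In form: [tx, ty, tz, yaw, tx, ty, tz, yaw, ...]. A call has 1 to 5 rows; each row is the pose to reach, as a shift and turn from the pose measured when the call began, along the tool's axes at that moment; what a row does not reach only later rows make up. A row lasts 1/12 s, in which the tool goes at most 41.7 mm and 7.16 degrees, less where a joint would pass 70% of its speed; a pose out of reach is approached as far as the arm can. A call with a gripper value outside its range is refused whole. OPENING is the finger opening in cm, from 0 to 8.54, set as the call begins (- or left out, the last holds). The fingers move at their own pace and stop on an object; FORCE is the grip in N (left out, the last holds). Time passes only in rows, so rows that repeat a pose let the fingers close. It gives the time, the measured TCP pose, the force and the opening at its end, in the units of the state.
- r.read_state(): the state, without advancing time (a new reading comes with each control period).
- r.snapshot(name): name is "scene" or "side" or "wrist"; returns a dict with "pixels" (384x512x3 uint8, blue, green, red), "intrinsics" (3x3 intrinsics, pixels), "rvec" (rotation vector, rad) and "tvec" (3), from world to camera coordinates, as OpenCV has them. Camera axes: x right, y down, z forward; pixel columns grow to the right and rows downward; lengths in m; the calibration is good to about 2 mm. A picture is of the moment at which its call begins. There is no depth.
- r.sign_off(): hands the job in, once; it reports no verdict.
The state is a dict: "clock": time; "joint_pos": joint angles; "qvel": joint speeds; "joint_efforts": joint torques, N m; "tool_pos": TCP position; "tcp_rot": TCP orientation; "contact_force": force on the tool from outside, world axes, zero at the start; "ft_torque": the same for the moment, N m; "width": finger opening in m.
Only numpy, scipy, OpenCV 4.12 (cv2) and the standard library are available. Lean on these libraries where they do the work, as an engineer would, in place of code of your own. Each camera call takes 0.05 s, during which the arm holds its last target. There are 200 camera calls.

## Working session

There is one attempt and no reset: what is moved stays moved. The work goes in short steps, Python scripts to look and compute and a shell command to move; the robot and the scene stay as the last step left them, time stands still between calls to the robot, and variables do not carry over. Pictures are saved under pics/ and viewed, about 8 in all and at most 12, crops included, and the job is handed in when it is done.

```bash
ls; mkdir -p pics; python3 - <<'E'
from rig import r
import cv2,json,numpy as np
print(r.read_state())
for n in("scene","side"):
    s=r.snapshot(n); cv2.imwrite(f"pics/{n}0.png",cv2.resize(s["pixels"],(800,600),interpolation=cv2.INTER_CUBIC))
    np.savez(f"{n}.npz",**s); print(n,s["intrinsics"],s["rvec"],s["tvec"])
E
```

```text
pics
{'clock': 0.0, 'joint_pos': array([ 1.15178029e+00,  3.26928295e-01, -1.93632608e-01,  1.05201488e+00,
        1.62939083e-06,  1.43657768e+00]), 'qvel': array([-1.03693823e-03,  1.46652852e-03, -4.64771863e-05,  1.97610988e-03,
        2.40821498e-03,  1.58177486e-04]), 'joint_efforts': array([ 1.20064378e-03, -4.43395758e+01,  2.62440813e+01,  1.54697348e-02,
        1.98665549e-05, -1.60137663e-06]), 'tool_pos': array([0.15427609, 0.52728005, 0.23049185]), 'tcp_rot': array([-4.45779002e-01, -3.10931105e+00,  2.68778249e-03]), 'contact_force': array([-0.68015807, -0.33773839, -0.92369633]), 'ft_torque': array([-0.03322799, -0.01253555,  0.03631971]), 'width': 0.08530586363585348}
scene [[401.45652962   0.         255.94339042]
 [  0.         401.45652962 192.84157225]
 [  0.           0.           1.        ]] [ 1.5798726   1.77675373 -0.8711765 ] [ 0.06647264 -0.16499458  1.68185241]
side [[459.09814946   0.         251.15568375]
 [  0.         459.09814946 184.92874022]
 [  0.           0.           1.        ]] [ 2.3751412  -0.512121    0.18749865] [-0.4283418   0.2331833   1.05685801]
```

View pics/scene0.png

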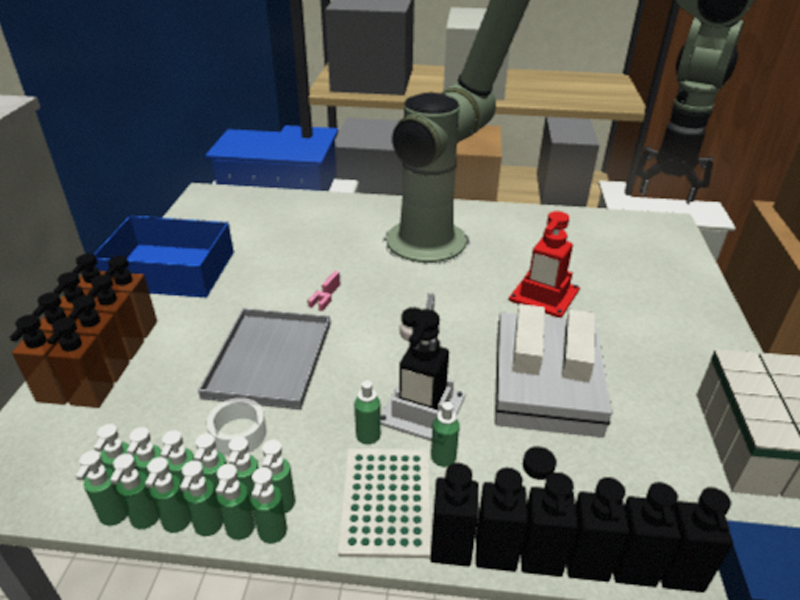

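View pics/side0.png

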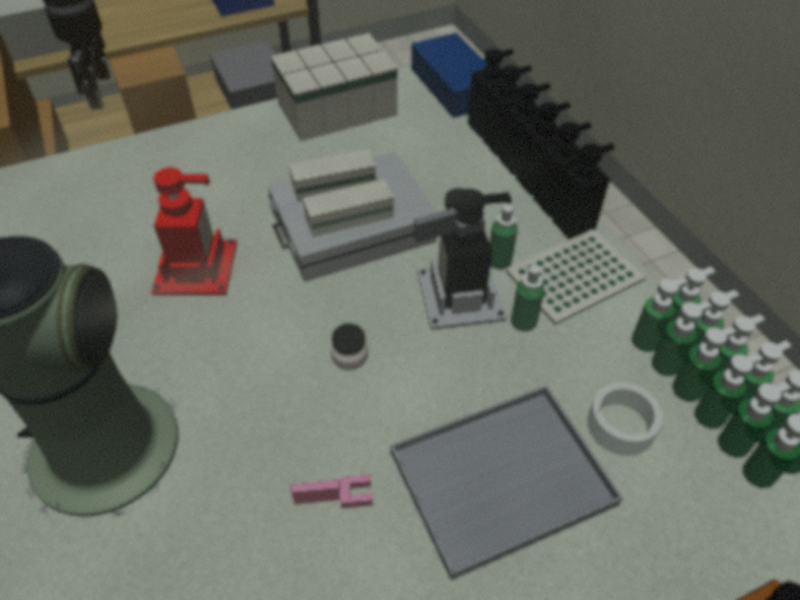

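The black dispenser with its grey clip fin stands at scene (425,370) and side (465,250). The look-alikes are the red dispenser at scene (550,260) and the pink clip at scene (325,290), and neither is meant. The tray is at scene (268,357) and side (505,482). I'll confirm this in an enlarged crop.

```bash
python3 - <<'E'
import cv2,numpy as np
a=np.load("side.npz")["pixels"][105:215,250:350]; b=np.load("scene.npz")["pixels"][180:290,230:310]
f=lambda i:cv2.convertScaleAbs(cv2.resize(i,None,fx=4.4,fy=5,interpolation=cv2.INTER_CUBIC),alpha=1.7,beta=15)
f=lambda i:cv2.convertScaleAbs(cv2.resize(i,None,fx=4.4,fy=4.4,interpolation=cv2.INTER_CUBIC),alpha=1.7,beta=15)
cv2.imwrite("pics/crop.png",np.hstack([f(a),f(b)]))
E
```

```text
(no output)
```

View pics/crop.png

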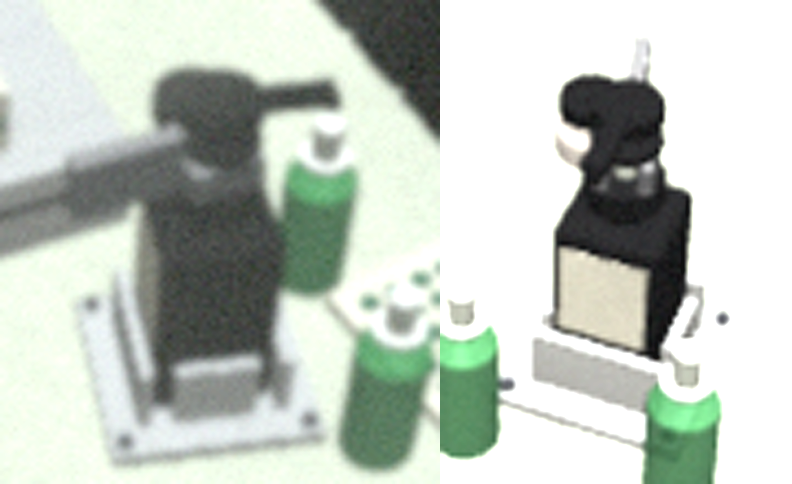

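The crop confirms the black dispenser in the grey nest. The grey fin's outer end is at crop (70,158) in side and (642,40) in scene, on the opposite side from the spout.

```bash
cat >h.py <<'E'
import numpy as np,cv2
from scipy.optimize import least_squares
def P(s): return s["intrinsics"]@np.c_[cv2.Rodrigues(s["rvec"])[0],s["tvec"].reshape(3)]
def onz(s,px,z):
    px=np.atleast_2d(px).astype(float); M=P(s); H=M[:,[0,1,3]].copy(); H[:,2]+=M[:,2]*z
    return cv2.perspectiveTransform(px[None],np.linalg.inv(H))[0]
def proj(s,X): return cv2.projectPoints(np.atleast_2d(X).astype(float),s["rvec"],s["tvec"],s["intrinsics"],None)[0][:,0]
def tool(d,rv): return cv2.Rodrigues(np.array(rv,float))[0].T@np.array(d)*100
E
python3 - <<'E'
from h import *
np.set_printoptions(precision=4,suppress=True)
S=dict(np.load("side.npz"));C=dict(np.load("scene.npz"))
sc=lambda p:np.array([250,105])+np.array(p)/4.4
cc=lambda p:np.array([230,180])+(np.array(p)-[440,0])/4.4
print("nest corners z0",onz(S,sc([[113,463],[323,435]]),0), "bolts z5mm",onz(S,sc([[92,302],[125,441],[310,418]]),.005))
print("fin end top",onz(S,sc([[70,158]]),.212),onz(C,cc([[642,42]]),.212))
X=cv2.triangulatePoints(P(S),P(C),sc([70,158]).T,cc([642,42]).T);print((X[:3]/X[3]).T)
print("fin top inner",onz(S,sc([[183,128]]),.212))
print("head ctr side",onz(S,sc([[208,80]]),.23), "scene head",onz(C,cc([[622,90]]),.23))
print("bolts scene",onz(C,cc([[722,318],[505,385]]),.005))
t=onz(S,np.array([[391,450],[546,390],[620,500],[452,577]])/1.5625,.025);print("tray",t,t.mean(0))
t=onz(C,np.array([[245,311],[330,316],[301,405],[203,393]])/1.5625,.025);print("tray",t,t.mean(0))
print(cv2.Rodrigues(np.array([-4.45779002e-01, -3.10931105e+00,  2.68778249e-03]))[0])
E
```

```text
nest corners z0 [[ 0.5396 -0.0012]
 [ 0.664  -0.0342]] bolts z5mm [[ 0.5829  0.117 ]
 [ 0.5516  0.0073]
 [ 0.6609 -0.0228]]
fin end top [[0.5288 0.0455]] [[0.5352 0.0472]]
[[0.5303 0.0476 0.209 ]]
fin top inner [[0.5939 0.0415]]
head ctr side [[0.6135 0.0525]] scene head [[0.6089 0.0397]]
bolts scene [[ 0.5682  0.1134]
 [ 0.6473 -0.027 ]]
tray [[ 0.3809 -0.1926]
 [ 0.637  -0.1973]
 [ 0.633  -0.3895]
 [ 0.3781 -0.3871]] [ 0.5072 -0.2916]
tray [[ 0.3907 -0.3682]
 [ 0.3846 -0.1784]
 [ 0.652  -0.1789]
 [ 0.6443 -0.3697]] [ 0.5179 -0.2738]
[[-0.9597  0.281  -0.0007]
 [ 0.281   0.9597 -0.0016]
 [ 0.0002 -0.0018 -1.    ]]
```

```bash
python3 -m creep '[0,0,-4,0, 0,0,-8,0, -3,-2,-10,0, -6,-4,-10,0, -9,-6,-10,0]' 8.5 40; python3 -m creep '[-3.3,-2.3,0,0, -6.6,-4.6,0,0, -9.9,-6.9,0,0, -13.2,-9.2,0,0, -16.5,-11.5,0,0]'; python3 -m creep '[-3.3,-2.3,0,-4, -6.6,-4.6,0,-8, -9.9,-6.9,0,-12, -13.2,-9.2,0,-16, -16.5,-11.5,0,-16]'
python3 - <<'E'
from rig import r
print(r.read_state())
E
```

```text
clock: 0.52
tool_pos: [0.2246, 0.4446, 0.332]
tcp_rot: [0.442, 3.109, 0.002]
contact_force: [0.7, 0.4, 0.0]
width: 0.0851
clock: 0.93
tool_pos: [0.3515, 0.2863, 0.3319]
tcp_rot: [0.442, 3.109, 0.001]
contact_force: [1.6, 0.4, 0.3]
width: 0.0852
clock: 1.35
tool_pos: [0.4786, 0.128, 0.3317]
tcp_rot: [0.002, 3.141, 0.001]
contact_force: [-1.5, 0.5, 0.2]
width: 0.085
{'clock': 1.35, 'joint_pos': array([ 1.11726133e-01,  1.74529761e-01, -1.37297003e-01,  1.25827685e+00,
        8.21307523e-04,  1.12873690e-01]), 'qvel': array([-0.85423257,  0.35749487,  0.43293216,  0.06910834,  0.00616606,
       -0.77742519]), 'joint_efforts': array([  3.00187692, -40.32262444,  25.78029513,   0.1977164 ,
        -0.15516414,   0.23623835]), 'tool_pos': array([0.47863794, 0.12801267, 0.33166348]), 'tcp_rot': array([1.80178856e-03, 3.14099552e+00, 1.40365156e-03]), 'contact_force': array([-1.45646197,  0.5092977 ,  0.22059226]), 'ft_torque': array([ 0.01048404, -0.02301923,  0.0112919 ]), 'width': 0.08503859217358374}
```

```bash
python3 -m creep '[-2,-2.8,0,0, -4,-5.6,0,0, -6,-8.2,0,0, -6,-8.2,0,0, -6,-8.2,0,0]'
python3 - <<'E'
from rig import r
from h import *
s=r.snapshot("wrist");np.savez("w1.npz",**s);print(r.read_state()["tool_pos"])
cv2.imwrite("pics/w1.png",cv2.convertScaleAbs(cv2.resize(s["pixels"],(800,600),interpolation=cv2.INTER_CUBIC),alpha=1.3,beta=15))
E
```

```text
clock: 1.77
tool_pos: [0.5389, 0.0445, 0.3306]
tcp_rot: [-0.007, -3.14, -0.002]
contact_force: [-0.3, 0.6, -0.3]
width: 0.0847
[0.53821821 0.0455973  0.33088118]
```

View pics/w1.png

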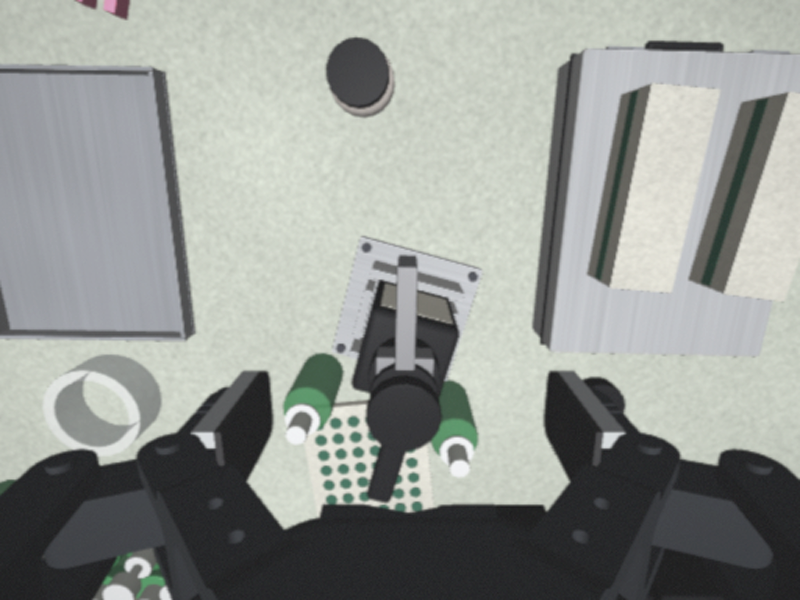

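The wrist view shows the fin's top from (407,266) to (405,368), the head's centre at (403,408), and the tray at the left with its right edge near x=170.

```bash
python3 - <<'E'
from h import *
np.set_printoptions(precision=4,suppress=True)
s=dict(np.load("w1.npz"));k=1/1.5625
a,b=onz(s,np.array([[407,266],[405,366]])*k,.212);d=b-a;print(a,b,"yaw",np.degrees(np.arctan2(d[1],d[0])),"fin pt",a+.025*d/np.linalg.norm(d),"axis",a+.089*d/np.linalg.norm(d))
for z in(.216,.228,.24):
  p=onz(s,np.array([[403,408],[366,408],[441,408]])*k,z);print(z,p[0],"dia",np.linalg.norm(p[2]-p[1]))
print("tray",onz(s,np.array([[153,70],[193,338]])*k,.025))
c=-cv2.Rodrigues(s["rvec"])[0].T@s["tvec"].reshape(3);print("cam",c,s["intrinsics"][0,0])
E
```

```text
[0.5247 0.0447] [0.587  0.0432] yaw -1.384480391147287 fin pt [0.5497 0.0441] axis [0.6137 0.0426]
0.216 [0.6134 0.0419] dia 0.04646847671290544
0.228 [0.6068 0.042 ] dia 0.04429601526990181
0.24 [0.6002 0.0422] dia 0.04212355382689814
tray [[ 0.3843 -0.1803]
 [ 0.637  -0.1772]]
cam [0.4724 0.0452 0.4727] 294.3373356077557
```

```bash
python3 -m creep '[-0.6,-0.1,3,1, -1.2,-0.15,6.5,1.5, -1.2,-0.15,10,1.5, -1.2,-0.15,13,1.5, -1.2,-0.15,15,1.5]'; python3 -m creep '[0,0,0,0, 0,0,0,0]'
```

```text
clock: 2.23
tool_pos: [0.5474, 0.0459, 0.1779]
tcp_rot: [-0.041, -3.136, -0.003]
contact_force: [-0.2, 0.3, 0.4]
width: 0.0848
clock: 2.4
tool_pos: [0.5452, 0.0473, 0.177]
tcp_rot: [-0.038, -3.132, -0.003]
contact_force: [-0.7, -0.4, 1.2]
width: 0.0847
```

```bash
python3 -m creep '[-0.4,-0.3,-0.4,0, -0.4,-0.3,-0.4,0]' 3; python3 -m creep '[0,0,0,0, 0,0,0,0, 0,0,0,0,0,0,0,0]' 0 35; python3 -m creep '[0,0,0,0, 0,0,0,0, 0,0,0,0]'
```

```text
clock: 2.57
tool_pos: [0.5511, 0.0444, 0.1837]
tcp_rot: [-0.037, -3.136, -0.003]
contact_force: [1.3, -0.2, 0.2]
width: 0.0637
clock: 2.9
tool_pos: [0.5513, 0.0443, 0.1842]
tcp_rot: [-0.037, -3.137, -0.003]
contact_force: [-0.2, 1.1, 0.8]
width: 0.0122
clock: 3.15
tool_pos: [0.5513, 0.0442, 0.1843]
tcp_rot: [-0.037, -3.137, -0.003]
contact_force: [-0.9, -0.4, 1.7]
width: 0.0113
```

```bash
python3 - <<'E'
from rig import r
from h import *
s=r.snapshot("wrist")
cv2.imwrite("pics/w2.png",cv2.convertScaleAbs(cv2.resize(s["pixels"],(800,600),interpolation=cv2.INTER_CUBIC)[100:500,150:650],alpha=1.3,beta=15))
t=r.read_state();print(t["tool_pos"],t["contact_force"],t["width"])
E
```

```text
[0.5512516  0.04426137 0.1842547 ] [-0.16508388 -0.22968624  1.1542766 ] 0.011573083724768545
```

View pics/w2.png

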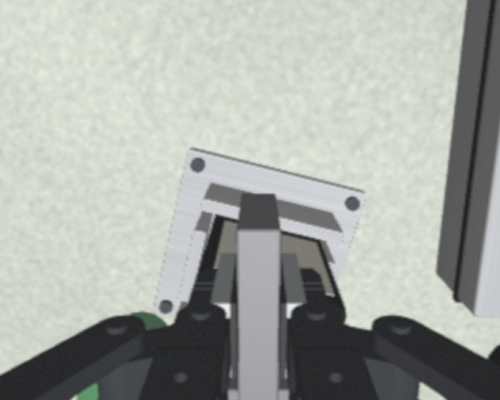

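The fin sits between the pads (picture 5, at (258,300)), with the opening at 11.6 mm. Next I pull it out along tool +x.

```bash
python3 -m creep '[0.7,0,0,0, 1.6,0,0,0, 2.8,0,0,0, 4,0,0,0, 5,0,0,0]'; python3 -m creep '[1,0,0,0, 2,0,0,0, 3,0,0,0, 4,0,0,0, 4,0,0,0]'
```

```text
clock: 3.62
tool_pos: [0.4994, 0.0456, 0.1842]
tcp_rot: [-0.037, -3.136, -0.003]
contact_force: [-0.3, -0.1, -0.7]
width: 0.0114
clock: 4.03
tool_pos: [0.457, 0.0467, 0.1843]
tcp_rot: [-0.037, -3.134, -0.003]
contact_force: [-1.5, 0.0, -0.2]
width: 0.0117
```

```bash
python3 -m creep '[0,-3,0,0, 0,-7,0,0, 0,-11,0,0, -0.5,-15,0,0, -1,-18.5,1,0]'; python3 -m creep '[-0.5,-4,1.5,0, -1,-8,3,0, -1.5,-11.5,5,0, -1.8,-14.4,7,0, -1.8,-14.4,8,0]'
```

```text
clock: 4.45
tool_pos: [0.4639, -0.1414, 0.1756]
tcp_rot: [-0.038, -3.138, 0.0]
contact_force: [0.9, 0.4, -0.6]
width: 0.0111
clock: 4.87
tool_pos: [0.4785, -0.292, 0.0933]
tcp_rot: [-0.047, -3.139, 0.005]
contact_force: [1.0, 1.0, -0.3]
width: 0.0109
```

```bash
python3 - <<'E'
from rig import r
from h import *
s=r.snapshot("side");np.savez("s2.npz",**s)
cv2.imwrite("pics/s2.png",cv2.convertScaleAbs(cv2.resize(s["pixels"],(800,600),interpolation=cv2.INTER_CUBIC),alpha=1.3,beta=10))
t=r.read_state();print(t["tool_pos"],t["contact_force"],t["width"])
E
```

```text
[ 0.47694436 -0.28805577  0.09182862] [-0.79036784  1.3633292  -2.1003839 ] 0.01126065847813998
```

View pics/s2.png

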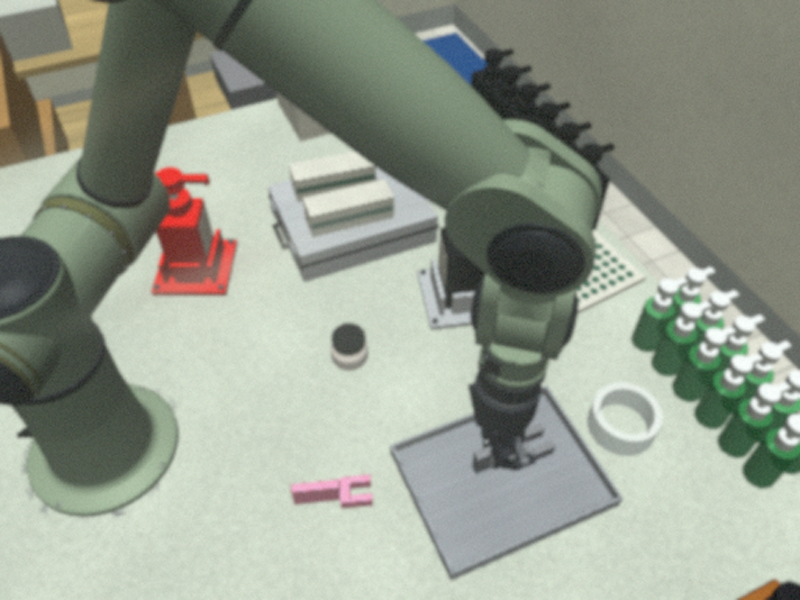

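The gripper holds the clip at (510,460), over the middle of the tray. Lowering now.

```bash
python3 -m creep '[0,0,2,0, 0,0,4,0, 0,0,5.5,0, 0,0,6.3,0, 0,0,6.6,0]'; python3 -m creep '[0,0,0.3,0, 0,0,0.3,0]';
```

```text
clock: 5.33
tool_pos: [0.476, -0.2865, 0.0249]
tcp_rot: [-0.043, -3.134, -0.005]
contact_force: [0.1, -0.2, -0.3]
width: 0.0116
clock: 5.5
tool_pos: [0.4762, -0.2861, 0.0222]
tcp_rot: [-0.042, -3.134, -0.005]
contact_force: [0.1, 0.1, -0.3]
width: 0.0113
```

```bash
python3 -m creep '[0,0,0.3,0, 0,0,0.3,0]'; python3 -m creep '[0,0,0.15,0, 0,0,0.15,0]'; python3 -m creep '[0,0,0.1,0, 0,0,0.1,0]'
```

```text
clock: 5.67
tool_pos: [0.4767, -0.2862, 0.0197]
tcp_rot: [-0.041, -3.135, -0.004]
contact_force: [-0.8, 0.6, -0.3]
width: 0.0115
clock: 5.83
tool_pos: [0.477, -0.2863, 0.0185]
tcp_rot: [-0.041, -3.136, -0.003]
contact_force: [-0.5, 0.3, -0.4]
width: 0.0111
clock: 6.0
tool_pos: [0.477, -0.2864, 0.0176]
tcp_rot: [-0.042, -3.136, -0.003]
contact_force: [-0.9, -0.7, -0.4]
width: 0.0113
```

Only 1–2 mm remain, so I release the clip, wait, and retreat straight up.

```bash
python3 -m creep '[0,0,0.05,0,0,0,0,0,0,0,0,0,0,0,0,0,0,0,0,0]' 5; python3 -m creep '[0,0,-1,0, 0,0,-3,0, 0,0,-6,0, 0,0,-10,0, 0,0,-14,0]';python3 -m creep '[0,0,-4,0, 0,0,-8,0, 0,0,-12,0, 0,0,-15,0, 0,0,-15,0]' 
python3 - <<'E'
from rig import r
from h import *
s=r.snapshot("wrist");np.savez("w3.npz",**s)
cv2.imwrite("pics/w3.png",cv2.convertScaleAbs(cv2.resize(s["pixels"],(800,600),interpolation=cv2.INTER_CUBIC),alpha=1.3,beta=10))
t=r.read_state();print(t["tool_pos"],t["contact_force"],t["width"])
E
```

```text
clock: 6.42
tool_pos: [0.4771, -0.2865, 0.0177]
tcp_rot: [-0.042, -3.136, -0.003]
contact_force: [-0.4, -0.0, 0.5]
width: 0.0499
clock: 6.83
tool_pos: [0.4771, -0.2861, 0.1593]
tcp_rot: [-0.042, -3.134, -0.004]
contact_force: [1.2, -0.7, 0.4]
width: 0.0502
clock: 7.25
tool_pos: [0.4803, -0.2882, 0.3174]
tcp_rot: [0.041, 3.138, -0.007]
contact_force: [-0.6, -0.2, -0.5]
width: 0.0499
[ 0.47956354 -0.28765229  0.31402387] [0.32633536 0.16787147 0.45465569] 0.049935845008520156
```

View pics/w3.png

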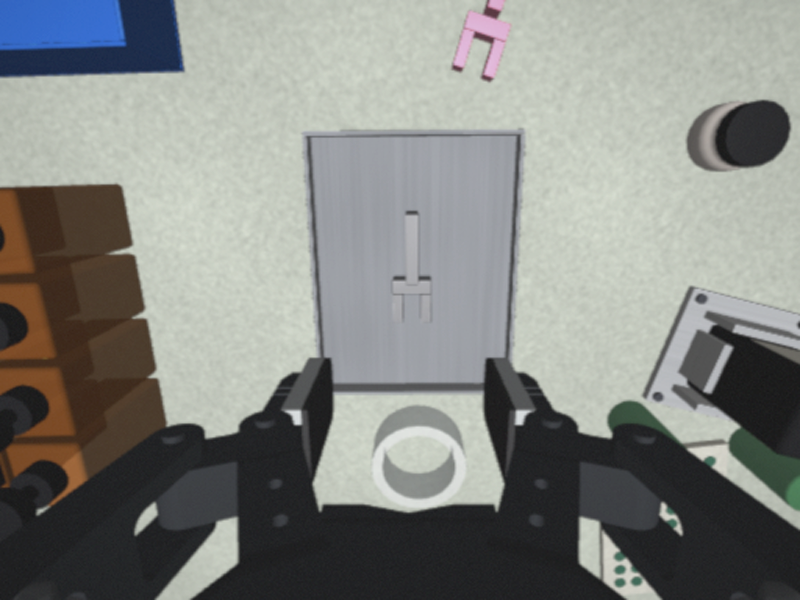

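The clip lies in the middle of the tray, from (412,212) to (412,320), and is released. I close the fingers and go above the pump head.

```bash
python3 -m creep '[-1.4,3.6,0,0, -2.8,7.3,0,0, -4.2,11,0,0, -5.6,14.8,0,0, -7,18.5,0,0]' 0 40; python3 -m creep '[-1.4,3.7,0,0, -2.8,7.4,0,0, -4.2,11,0,0, -5.4,14.5,0,0, -5.5,15,0,0]';python3 -m creep '[0,0,0,0, 0,0,0,0]'
```

```text
clock: 7.72
tool_pos: [0.5539, -0.1026, 0.3126]
tcp_rot: [-0.042, -3.139, 0.002]
contact_force: [0.7, -0.3, -0.5]
width: -0.0003
clock: 8.13
tool_pos: [0.6133, 0.0514, 0.3104]
tcp_rot: [-0.033, -3.137, -0.001]
contact_force: [-1.0, -0.4, -0.8]
width: -0.0002
clock: 8.3
tool_pos: [0.6125, 0.0522, 0.309]
tcp_rot: [-0.03, -3.134, -0.002]
contact_force: [-0.2, 0.3, -0.1]
width: -0.0004
```

```bash
python3 -m creep '[-0.2,-0.9,2,0, -0.2,-0.9,4,0, -0.2,-0.9,5.2,0, -0.2,-0.9,5.6,0, -0.2,-0.9,5.6,0]';python3 -m creep '[0,0,0.4,0, 0,0,0.8,0, 0,0,0.8,0]'
```

```text
clock: 8.72
tool_pos: [0.6126, 0.0418, 0.2517]
tcp_rot: [-0.034, -3.131, -0.001]
contact_force: [-0.4, -0.2, 1.0]
width: -0.0001
clock: 8.97
tool_pos: [0.6124, 0.0414, 0.2436]
tcp_rot: [-0.034, -3.131, -0.001]
contact_force: [0.0, 0.4, 0.2]
width: 0.0002
```

Above 0.240 so no contact was expected. From here I feel downward in 3–4 mm steps.

```bash
python3 -m creep '[0,0,0.4,0, 0,0,0.4,0]';python3 -m creep '[0,0,0.4,0, 0,0,0.4,0]';python3 -m creep '[0,0,0.4,0, 0,0,0.4,0]';
```

```text
clock: 9.13
tool_pos: [0.6123, 0.0414, 0.2393]
tcp_rot: [-0.034, -3.131, -0.001]
contact_force: [-0.0, -0.3, -0.5]
width: -0.0002
clock: 9.3
tool_pos: [0.612, 0.0415, 0.2346]
tcp_rot: [-0.034, -3.131, -0.001]
contact_force: [-0.4, -1.2, -0.8]
width: -0.0
clock: 9.47
tool_pos: [0.6116, 0.0416, 0.2298]
tcp_rot: [-0.034, -3.129, -0.001]
contact_force: [-0.7, 0.3, -0.8]
width: 0.0002
```

```bash
python3 - <<'E'
from rig import r
from h import *
s=r.snapshot("wrist")
cv2.imwrite("pics/w4.png",cv2.convertScaleAbs(cv2.resize(s["pixels"],(800,600),interpolation=cv2.INTER_CUBIC)[200:,150:650],alpha=1.5,beta=20))
E
```

```text
(no output)
```

View pics/w4.png

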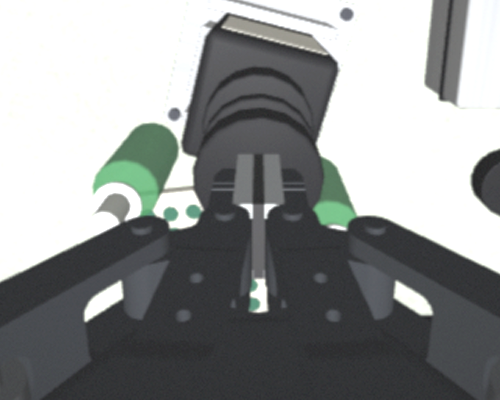

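The shut fingers at (258,175) are centred over the head at (258,165). I keep feeling downward.

```bash
python3 -m creep '[0,0,0.3,0, 0,0,0.3,0]';python3 -m creep '[0,0,0.3,0, 0,0,0.3,0]';python3 -m creep '[0,0,0.3,0, 0,0,0.3,0]'; python3 -m creep '[0,0,0.3,0, 0,0,0.3,0]'
```

```text
clock: 9.68
tool_pos: [0.612, 0.0415, 0.2272]
tcp_rot: [-0.034, -3.131, -0.001]
contact_force: [0.5, 0.8, 4.0]
width: 0.0002
clock: 9.85
tool_pos: [0.6121, 0.0416, 0.2247]
tcp_rot: [-0.034, -3.131, -0.001]
contact_force: [-1.4, 0.3, 4.5]
width: 0.0003
clock: 10.02
tool_pos: [0.6121, 0.0415, 0.2223]
tcp_rot: [-0.034, -3.132, -0.001]
contact_force: [-2.1, 0.2, 5.6]
width: -0.0002
clock: 10.18
tool_pos: [0.6121, 0.0416, 0.2201]
tcp_rot: [-0.034, -3.133, -0.001]
contact_force: [-3.2, 0.3, 7.2]
width: 0.0001
```

```bash
python3 -m creep '[0,0,0.4,0, 0,0,0.4,0]';python3 -m creep '[0,0,0.4,0, 0,0,0.4,0]';python3 -m creep '[0,0,0.3,0, 0,0,0.3,0]'
```

```text
clock: 10.35
tool_pos: [0.6121, 0.0416, 0.2169]
tcp_rot: [-0.034, -3.134, -0.001]
contact_force: [-2.3, -1.1, 6.9]
width: -0.0
clock: 10.52
tool_pos: [0.6121, 0.0416, 0.2138]
tcp_rot: [-0.034, -3.135, -0.001]
contact_force: [-2.6, -1.3, 8.8]
width: 0.0001
clock: 10.68
tool_pos: [0.6122, 0.0416, 0.2119]
tcp_rot: [-0.034, -3.136, -0.0]
contact_force: [-3.1, 1.2, 8.5]
width: 0.0
```

```bash
python3 -m creep '[0,0,0.3,0, 0,0,0.3,0]';python3 -m creep '[0,0,0.25,0, 0,0,0.25,0]';python3 -m creep '[0,0,0.2,0, 0,0,0.2,0]'
```

```text
clock: 10.85
tool_pos: [0.6121, 0.0416, 0.2102]
tcp_rot: [-0.034, -3.137, -0.0]
contact_force: [-3.1, 0.1, 9.2]
width: 0.0002
clock: 11.02
tool_pos: [0.6121, 0.0416, 0.2091]
tcp_rot: [-0.033, -3.138, 0.0]
contact_force: [-4.1, 0.4, 9.6]
width: -0.0001
clock: 11.18
tool_pos: [0.6121, 0.0416, 0.2086]
tcp_rot: [-0.033, -3.139, 0.0]
contact_force: [-2.2, 0.2, 9.9]
width: 0.0001
```

```bash
python3 -m creep '[0,0,0.35,0, 0,0,0.35,0]';python3 -m creep '[0,0,0.4,0, 0,0,0.4,0]'
```

```text
clock: 11.35
tool_pos: [0.6122, 0.0416, 0.2081]
tcp_rot: [-0.033, -3.141, 0.001]
contact_force: [-6.2, 0.6, 16.2]
width: -0.0
clock: 11.52
tool_pos: [0.6123, 0.0416, 0.208]
tcp_rot: [0.033, 3.139, -0.002]
contact_force: [-8.8, -0.0, 21.9]
width: 0.0001
```

The force rises sharply while the height stays at 0.208, so this is the stop. I hold with a lighter press, then release.

```bash
python3 -m creep '[0,0,0.3,0, 0,0,0.3,0, 0,0,0.3,0, 0,0,0.3,0, 0,0,0.3,0]'; python3 -m creep '[0,0,-0.3,0, 0,0,-0.8,0, 0,0,-1.4,0, 0,0,-2.2,0, 0,0,-3,0]';python3 -m creep '[0,0,-2,0, 0,0,-4,0, 0,0,-6,0, 0,0,-8,0, 0,0,-8,0]'
python3 -m creep '[3,0,0,0, 6,0,0,0, 9,0,0,0, 10,0,0,0, 10,0,0,0]'; python3 -m creep '[0,0,0,0, 0,0,0,0,0,0,0,0]'
python3 - <<'E'
from rig import r
from h import *
a=r.snapshot("side")["pixels"];b=r.snapshot("wrist")["pixels"]
f=lambda i:cv2.convertScaleAbs(i,alpha=1.4,beta=15)
cv2.imwrite("pics/end.png",np.hstack([f(cv2.resize(a[100:384,230:430],(400,568),interpolation=cv2.INTER_CUBIC)),f(cv2.resize(b[:284,100:300],(400,568),interpolation=cv2.INTER_CUBIC))]))
print(r.read_state())
E
```

```text
clock: 11.93
tool_pos: [0.6122, 0.0416, 0.208]
tcp_rot: [0.033, 3.137, -0.002]
contact_force: [-7.2, 0.2, 17.1]
width: 0.0001
clock: 12.35
tool_pos: [0.612, 0.0416, 0.2385]
tcp_rot: [0.033, 3.137, -0.002]
contact_force: [0.5, -0.3, -0.6]
width: -0.0004
clock: 12.77
tool_pos: [0.6133, 0.0417, 0.3228]
tcp_rot: [0.033, 3.13, -0.002]
contact_force: [-0.1, -0.6, 0.6]
width: -0.0004
clock: 13.18
tool_pos: [0.511, 0.044, 0.3216]
tcp_rot: [0.032, 3.132, -0.002]
contact_force: [0.1, -0.1, 0.5]
width: 0.0003
clock: 13.43
tool_pos: [0.512, 0.0439, 0.3212]
tcp_rot: [0.032, 3.132, -0.002]
contact_force: [-0.0, 0.7, 1.1]
width: -0.0001
{'clock': 13.5333, 'joint_pos': array([-5.76216470e-02,  2.06089785e-01, -1.24416382e-01,  1.23076961e+00,
       -9.13622917e-04, -3.69392615e-02]), 'qvel': array([-0.00034623, -0.00283192, -0.00403867,  0.00251093,  0.00023298,
        0.00027278]), 'joint_efforts': array([ 2.71865755e-02, -3.93971944e+01,  2.76627302e+01, -7.09976186e-02,
       -2.61377274e-03,  2.93953303e-05]), 'tool_pos': array([0.51184516, 0.04391847, 0.32114538]), 'tcp_rot': array([ 3.23961438e-02,  3.13195766e+00, -2.13387543e-03]), 'contact_force': array([ 0.65458545, -0.28670454,  0.59479689]), 'ft_torque': array([ 0.00723531,  0.01626259, -0.00625357]), 'width': 0.00020213948800311765}
```

View pics/end.png

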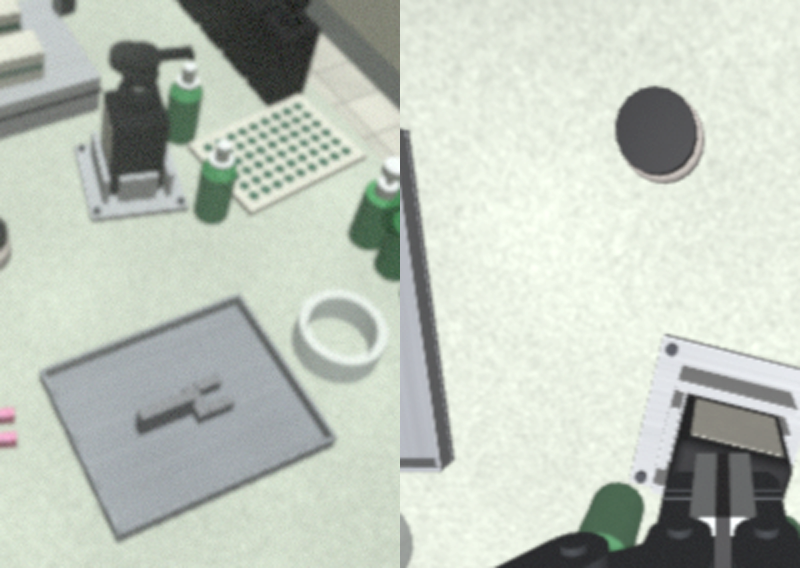

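The clip lies in the tray at (185,405). The pump head at (135,45) is back at its original image height, and the bystanders are where they were.

```bash
python3 -c "
from rig import r
print(r.sign_off())"
```

```text
the job is handed in; nothing more can be done
None
```

The job is done and handed in at about 13.5 s; the sign-off gave no verdict.

- **Clip:** I gripped it by the fin, pulled it out sideways along its own -x and laid it down in the middle of the tray. The last picture shows it lying there, released.
- **Pump:** I felt for the head, met it at about z = 0.2275 m and pressed it slowly to its stop at 0.208 m, about 19.5 mm of travel. At the stop the vertical force showed 22 N at most (about 24 N in total). I then held it down at about 17 N for 0.4 s. After release, the last side picture shows the head back at its original height.
- **Last checks:** The arm stands clear at z = 0.32 m with only noise on the force sensor. The bystanders in the last views look unmoved. The cap was not checked, and the cartons are only partly in the last picture; no contact was felt anywhere. No check failed, but small offsets showed up: the first picture estimates differed by up to about 10 mm, and the move to the head overshot by 9 mm, which I corrected before pressing.

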